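Test-fit a sprung bayonet lid on a printed canister and hold it half-turned

TASK

Fit-test the freshly printed bayonet lid: set it into the red canister with its two lugs through the notches at the white marks, press it down flush against the spring, then turn it clockwise until its handle points at the yellow half-way marks, stopping before the latch clicks. Finish there still gripping the lid and holding it flush at half-way, without letting go, so that the joint can be inspected; leave the other things on the bench alone.

Things in the scene. Friction and masses are not known exactly. Their poses are not given: they have to be found in the camera images.
- canister: red round canister, 84 mm across, 70 mm high, fixed upright on the print plate by a black foot 100 mm across. Origin: centre of its underside, z up. Six small tabs below the rim mark angles about z, in opposite pairs: x axis (0, 180 deg) yellow, half-way; 45, 225 deg white, the notches; -45, 135 deg black, locked. The lid turns clockwise seen from above: white, yellow, black.
- rim (a point): centre of the canister's mouth, level with the rim. Bore 60 mm wide under which runs a 72 mm channel for the lugs; the ledge between is 7 mm thick. A lid in the notches cannot turn the wrong way (a stop). The lid's flange rests here when flush.
- notch (a point): middle of one of the two notches in the ledge (45 deg from the canister's x axis), 33 mm from the axis, rim height; each about 20 mm wide and open out to 36 mm radius; the other lies opposite
- half_mark (a point): top of one yellow half-way tab, 47.5 mm out along the canister's x axis, 1 mm below the rim; the other lies opposite
- spring_plate (a joint): aluminium plate inside the canister on a spring, m pressed down; at rest 10 mm below the rim. It pushes up 2 N at first touch and 4.2 N with the lid flush (about 8 mm). Unless held down, a half-turned lid rises 3 mm until its lugs meet the ledge.
- lid: loose white lid, red handle, about 70 g, standing on its plug. Origin: centre of the plug's underside, z up, x along the handle. Plug 56 mm across, 18 mm high, tapered foot; lugs at +x and -x reach 34 mm out, 10 mm wide, round, 2 to 8 mm up; flange 78 mm across, 18 to 24 mm up; handle 56 x 14 mm, 24 to 60 mm up. Same after a half turn. Flush, its origin is 52 mm above the canister's.
- lid_grip (a point): point on the lid's axis in the middle of the handle bar, at grip height, 48 mm above the lid's underside and 12 mm below the handle's top; axes as the lid's. 100 mm above the canister's origin when the lid is flush.
- click_a (a joint): brass latch pin in the canister wall, m: 0 at rest; a lug starts to push it outward about 22 deg beyond half-way (2 mm in all, about 2 N), just before the lock clicks
- click_b (a joint): the like latch pin opposite
- box_a: bystander: small open red printed box, 55 x 70 x 24 mm, origin under its centre
- box_b: bystander: smaller open red printed box, 42 x 55 x 19 mm, origin under its centre
- glue: bystander: glue bottle standing, 30 mm diameter, 95 mm high, origin under its centre
- scraper: bystander: scraper lying on the bench, 200 mm long
Not all that is in view belongs to the job. What is meant by the lid is not orange or purple, and is the larger of those in its own colour.

How it is judged:
On the way:
1. the lid is pressed down into the canister at the white notches, not yet turned to half-way (z of lid_grip in the frame of canister below 0.1026 m and horizontal distance between lid and canister below 0.005 m and angle between the x axis of lid and the x axis of canister, either way round above 0.45 rad), for 0.1 s.
At the end, for the whole second after the job is handed in: The lid sits in the canister, level, flush on the rim (within 1.6 mm) against the spring, its handle within 10 degrees of the yellow half-way marks, at rest, still gripped by the fingers (z of lid_grip in the frame of canister below 0.1016 m and horizontal distance between lid and canister below 0.005 m and angle between lid's own z axis and vertical below 0.06 rad and angle between the x axis of lid and the x axis of canister, either way round below 0.175 rad and contact force between the fingers and lid above 1 N and angular speed of lid below 0.15 rad/s); the arm keeps its last pose, push and grip.
It fails at once if the latch clicked (a latch pin was pushed out over 1.2 mm) (value of joint any of click_a, click_b above 0.0012 m).
It fails at once if a bystander was disturbed by over 20 mm (distance of any of box_a, box_b, glue, scraper from where it was at the start of the episode above 0.02 m).
It also fails if it takes over 48 s, if anything falls off the work surface, if the arm or the gripper's body presses on something with over 40 N, if the wrist force passes 120 N, or if a joint passes its speed limit or range.

ROBOT

A 6-joint arm with a two-finger parallel gripper is mounted at the origin on the work surface. World frame = base frame: x ahead of the robot, y to its left, z up, the work surface at z = 0. Lengths are in m, angles in rad, forces in N, time in s.
With the tool pointing down it reaches from about 0.35 to 0.975 m from the base axis. Payload 4.9 kg.
Tool frame: the origin (TCP) lies on the centre line of the jaws, within the pads' length; the fingertips stand 25 mm ahead of it and the grasp point (between the pads) lies 6 mm ahead of it; z points along the fingers, y is the line along which they close (so a half turn about z gives the same grasp; the last joint's range is limited). The gripper opens to 85 mm and grips with 20 to 120 N. Pads are 22 mm wide; open, the fingers measure 114 mm over their backs; the gripper's body (76 mm by 85 mm) begins 54 mm behind the grasp point. The pads swing forward as they close: fully open they stand 13 mm farther back than shut.
Start: joints at [1.134, 0.053, 1.613, -0, 1.476, -0.119], TCP at [0.195, 0.594, 0.256] pointing down, gripper open.
Joint ranges: [-3.01, 3.01], [-1.01, 2.22], [0.06, 2.58], [-1.02, 4.17], [0.09, 2.62], [-3.14, 3.14]. Speed limits (rad/s): [2.57, 2.57, 3.14, 3.14, 3.14, 3.14].

INTERFACE

Orientations are given as a unit quaternion [w, x, y, z].
In Python, from plant import state, grab_frame, get_calibration, job gives the robot as it stands. The module is installed in compiled form; this text tells all that it offers.
- The arm moves only by the tool move_arm, never from a script. Its argument "targets" is a list that holds one entry, the list of rows, each a list of 5 numbers: the opening in per cent of the stroke, from 0 (shut) to 100 (fully open), then the shift along the tool's x, y, z as a fraction of full scale, then the turn about the tool's z as a fraction of full scale. A call has 1 to 5 rows; each row shifts and turns the commanded pose from where the row before left it, along the tool's axes as they then stand; what a row does not reach is not made up. Full scale, the value 1, is 0.6 m for a shift and 6 degrees for a turn. A row lasts 1/12 s, in which the tool goes at most 41.7 mm and 7.16 degrees, less where a joint would pass 70% of its speed; a pose out of reach is approached as far as the arm can. A call with a number of a shift or a turn outside -1 to 1 is refused whole. A call with a gripper value outside its range is refused whole. The fingers move at their own pace and stop on an object; the grip force is fixed at half the most. Time passes only in rows, so rows that do not move let the fingers close. It gives the time, the measured TCP pose, the force, the opening and the grip force at its end, in the units of the state.
- state(): the state, without advancing time (a new reading comes with each control period).
- grab_frame(name): name is "side" or "top"; returns the picture (384x512x3 uint8, red, green, blue); there is no depth.
- get_calibration(name): a dict with "vertical_fov" (degrees; the focal length in pixels is half the picture's height over the tangent of half this angle, whatever the lens; pixels are square), "cx", "cy" (the principal point, pixels), "dist_coeffs" ([k1, k2, p1, p2, k3] as OpenCV has them; the pictures are not rectified), "R" (3x3) and "t" (3): a world point X has camera coordinates R X + t. Camera axes: x right, y down, z forward; pixel columns grow to the right and rows downward; lengths in m; the calibration is good to about 2 mm. A picture is of the moment at which its call begins. get_calibration takes no time and is no camera call.
- job.job_done(): hands the job in; it is judged then, once.
The state is a dict: "time": time; "joint_pos": joint angles; "joint_vel": joint speeds; "joint_efforts": joint torques, N m; "tool_pos": TCP position; "tool_rot": TCP orientation; "contact_force": force on the tool from outside, world axes, zero at the start; "ft_torque": the same for the moment, N m; "gripper_width": opening from 0.0 (shut) to 1.0 (fully open); "grasp_force": force on a finger pad.
Only numpy, scipy, OpenCV 4.12 (cv2) and the standard library are available. Lean on these libraries where they do the work, as an engineer would, in place of code of your own. Each camera call takes 0.05 s, during which the arm holds its last target. There are 200 camera calls.

## Working session

There is one attempt and no reset: what is moved stays moved. The work goes in short steps, Python scripts to look and compute and a tool call to move; the robot and the scene stay as the last step left them, time stands still between calls to the robot, and variables do not carry over. Pictures are saved under pics/ and viewed, at most 10 in all, crops included, and the job is handed in when it is done.

Besides the shell and the picture viewer there is one more tool, called after "Call:" as name([rows], argument=value, ...), one row to a line, values as JSON. move_arm: Moves the arm, as the interface text tells. Shift numbers are shares of 0.6 m and turn numbers shares of 6 degrees, none past 1 either way. Its arguments: {"type":"object","properties":{"targets":{"type":"array"}},"required":["targets"]}

```bash
mkdir -p pics
python3 - <<'E'
from plant import *
import cv2
for n in("top","side"):
    cv2.imwrite(f"pics/{n}0.png",cv2.resize(grab_frame(n),None,fx=1.5,fy=1.5)[:,:,::-1]); print(n,get_calibration(n))
print(state())
E
```

```text
top {'vertical_fov': 48.215643546095166, 'cx': 256.08520323348307, 'cy': 187.0471939252956, 'dist_coeffs': array([-0.12869788,  0.        ,  0.        ,  0.        ,  0.        ]), 'R': array([[ 3.48294990e-03, -9.99992921e-01,  1.42406410e-03],
       [-9.87633844e-01, -3.66310633e-03, -1.56735357e-01],
       [ 1.56739464e-01, -8.60552507e-04, -9.87639610e-01]]), 't': array([0.01362676, 0.51144987, 1.01048455])}
side {'vertical_fov': 49.5359471716345, 'cx': 252.33649384736844, 'cy': 193.2462156096888, 'dist_coeffs': array([-0.09665387,  0.        ,  0.        ,  0.        ,  0.        ]), 'R': array([[-0.95032962, -0.31034397,  0.0236691 ],
       [-0.20190258,  0.55681176, -0.80572701],
       [ 0.23687329, -0.7704851 , -0.59181395]]), 't': array([0.50672054, 0.16718729, 0.86025503])}
{'time': 0.1, 'joint_pos': array([ 1.13401603e+00,  5.33035549e-02,  1.61417979e+00,  1.63924081e-05,
        1.47602755e+00, -1.19005038e-01]), 'joint_vel': array([-0.0007748 , -0.00357957, -0.00017766, -0.00191882,  0.00176085,
       -0.00031124]), 'joint_efforts': array([-2.71540239e-04, -3.94905531e+01, -3.71363139e+01, -1.46909210e-04,
        4.01093755e-03, -1.51775527e-05]), 'tool_pos': array([0.19505529, 0.59322212, 0.25516425]), 'tool_rot': array([-2.70960981e-04,  1.58220645e-01,  9.87403316e-01, -9.20086314e-04]), 'contact_force': array([-0.39910235, -0.23341855, -0.98452273]), 'ft_torque': array([0.01410048, 0.00595213, 0.02066755]), 'grasp_force': 0.0, 'gripper_width': 1.00256739817183}
```

View pics/top0.png

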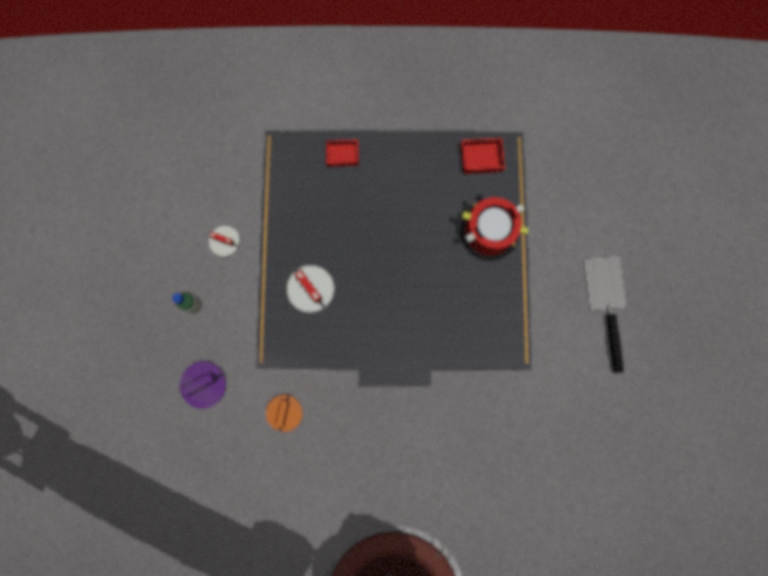

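View pics/side0.png

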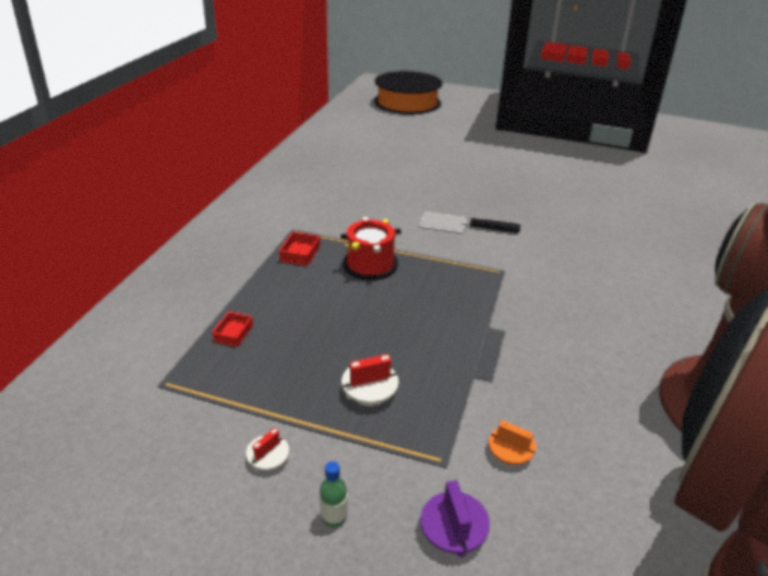

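The top view shows the lid (white and red, on the plate) at about (310,289) and the canister at (495,223), both in 1.5x pixels. The small white, orange and purple lids are decoys. I'll rectify both targets at their known heights.

```bash
cat > h.py <<'E'
from plant import *
import numpy as np, cv2
def K(n):
    c=get_calibration(n); f=192/np.tan(np.radians(c["vertical_fov"]/2))
    return np.array([[f,0,c["cx"]],[0,f,c["cy"]],[0,0,1]]),c
def px2w(n,uv,z):
    k,c=K(n); p=cv2.undistortPoints(np.array(uv,float).reshape(-1,1,2),k,c["dist_coeffs"])[:,0]
    d=np.c_[p,np.ones(len(p))]@c["R"]; o=-c["R"].T@c["t"]
    return o+d*((z-o[2])/d[:,2])[:,None]
def w2px(n,X):
    k,c=K(n); return cv2.projectPoints(np.array(X,float).reshape(-1,1,3),cv2.Rodrigues(c["R"])[0],c["t"],k,c["dist_coeffs"])[0][:,0]
def rect(img,n,cx,cy,z,half=.07,s=.0005):
    # rectified view at height z: right = -y world, up = +x world
    r=np.arange(-half,half,s); Y,X=np.meshgrid(cy-r,cx-r)
    m=w2px(n,np.c_[X.ravel(),Y.ravel(),np.full(X.size,z)]).reshape(*X.shape,2).astype(np.float32)
    return cv2.remap(img,m[...,0],m[...,1],cv2.INTER_CUBIC)
def avg(n,k=4): return np.mean([grab_frame(n).astype(float) for _ in range(k)],0).astype(np.uint8)
E
python3 - <<'E'
from h import *
I={n:avg(n) for n in("top","side")}; np.savez("im0.npz",**I)
L=px2w("top",[310/1.5,289/1.5],.026)[0]; C=px2w("top",[495/1.5,223/1.5],.072)[0]; print(L,C)
L2=px2w("side",[370/1.5,382/1.5],.026)[0]; C2=px2w("side",[371/1.5,238/1.5],.072)[0]; print(L2,C2)
o=np.vstack([np.hstack([rect(I[n],n,*L[:2],.026),rect(I[n],n,*C[:2],.072)]) for n in I])
cv2.imwrite("pics/rect.png",o[:,:,::-1])
E
```

```text
[0.49909574 0.13803979 0.026     ] [ 0.60112039 -0.1631357   0.072     ]
[0.49889663 0.1445132  0.026     ] [ 0.59416205 -0.13983962  0.072     ]
```

View pics/rect.png

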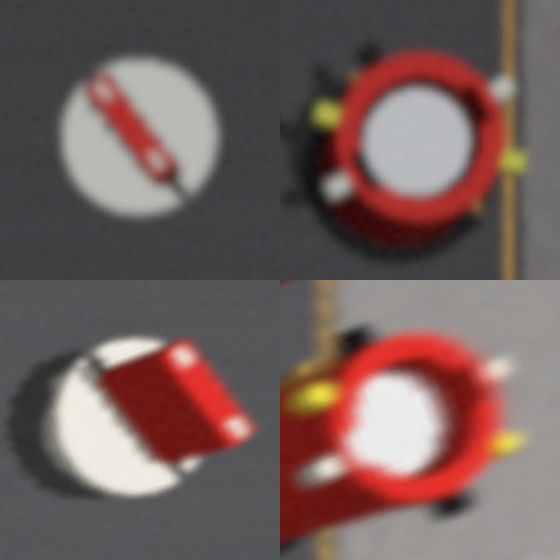

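Run:
```python
from h import *
from scipy.optimize import least_squares
I=np.load("im0.npz"); L=(.499,.138);C=(.603,-.163)
def cent(n,c,z,box,f):
    r=rect(I[n],n,*c,z,half=.07,s=.0005).astype(int); x0,y0,x1,y1=box; s=r[y0:y1,x0:x1]
    R,G,B=s[...,0],s[...,1],s[...,2]; m=f(R,G,B); v,u=np.nonzero(m); u=u+x0;v=v+y0
    X=c[0]+.07-v*.0005; Y=c[1]+.07-u*.0005
    return X,Y,m.sum()
yel=lambda R,G,B:(np.minimum(R,G)-B>50)
wht=lambda R,G,B:(np.minimum(np.minimum(R,G),B)>140)
for n in("top","side"):
    for z in (.071,.074):
      P={}
      for nm,f,boxes in(("y",yel,[(10,80,75,140),(210,140,250,185)]),("w",wht,[(20,160,75,210),(200,70,245,110)])):
        for i,b in enumerate(boxes):
            X,Y,k=cent(n,C,z,b,f)
            P[nm+str(i)]=np.array([X.mean(),Y.mean()])
        d=P[nm+"0"]-P[nm+"1"]; print(n,z,nm,"mid",(P[nm+"0"]+P[nm+"1"]).round(4)/2,"sep",np.hypot(*d).round(4),"ang",np.degrees(np.arctan2(d[1],d[0])).round(1)%180)
    # rim outer circle / lid flange circle
    for z in(.072,.075):
      r=rect(I[n],n,*C,z).astype(int); m=((r[...,0]-r[...,1]>70)&(r[...,0]>(120 if n=="top" else 190))&(r[...,1]<90)).astype(np.uint8)
      m=cv2.morphologyEx(m,cv2.MORPH_OPEN,np.ones((7,7)))
      k,_=cv2.findContours(m,0,2); k=max(k,key=cv2.contourArea); (u,v),(a,b),_=cv2.fitEllipse(k)
      print(n,z,"rim",round(C[0]+.07-v*.0005,4),round(C[1]+.07-u*.0005,4),a/2,b/2)
    for z in(.024,.027,.030):
      r=rect(I[n],n,*L,z).astype(int); w=(r.min(2)>110); red=(r[...,0]-r[...,1]>50)
      m=((w|red) if n=="top" else w).astype(np.uint8)
      k,_=cv2.findContours(m,0,1); k=max(k,key=cv2.contourArea); 
      h=cv2.convexHull(k); (u,v),(a,b),_=cv2.fitEllipse(h if n=="side" else k)
      print(n,z,"flange",round(L[0]+.07-v*.0005,4),round(L[1]+.07-u*.0005,4),a/2,b/2)
    for z in(.060,.063,.066):
      r=rect(I[n],n,*L,z).astype(int); cv2.imwrite(f"pics/h_{n}_{z}.png",r[:,:,::-1])
      th=100 if n=="top" else 150
      m=((r[...,0]-r[...,1]>60)&(r[...,0]>(0 if n=="top" else 190))).astype(np.uint8)
      m=cv2.morphologyEx(m,cv2.MORPH_CLOSE,np.ones((15,15)))
      k,_=cv2.findContours(m,0,2); k=max(k,key=cv2.contourArea); (u,v),(a,b),t=cv2.minAreaRect(k); q=cv2.boxPoints(((u,v),(a,b),t)); e=max((q[1]-q[0],q[2]-q[1]),key=np.linalg.norm)
      print(n,z,"handle",round(L[0]+.07-v*.0005,4),round(L[1]+.07-u*.0005,4),a/2,b/2,"ang",np.degrees(np.arctan2(-e[0],-e[1]))%180)
```

```text
top 0.071 y mid [ 0.6027 -0.163 ] sep 0.0951 ang 75.9
top 0.071 w mid [ 0.6032 -0.1635] sep 0.0957 ang 120.8
top 0.074 y mid [ 0.6019 -0.1625] sep 0.0947 ang 75.9
top 0.074 w mid [ 0.6024  -0.16295] sep 0.0954 ang 120.8
top 0.072 rim 0.6029 -0.1633 82.59467315673828 85.00718688964844
top 0.075 rim 0.6021 -0.1627 82.6148452758789 84.62931060791016
top 0.024 flange 0.5024 0.1376 70.9070816040039 81.96072387695312
top 0.027 flange 0.5104 0.1276 47.720680236816406 75.3970947265625
top 0.03 flange 0.5014 0.1369 70.50092315673828 81.54569244384766
top 0.06 handle 0.4989 0.1376 51.13247299194336 12.410369873046875 ang 37.874985
top 0.063 handle 0.4985 0.1373 50.772281646728516 12.35312557220459 ang 37.349365
top 0.066 handle 0.498 0.1368 50.772281646728516 12.25898551940918 ang 37.34935
side 0.071 y mid [ 0.6023 -0.1595] sep 0.0983 ang 75.5
side 0.071 w mid [ 0.60455 -0.1638 ] sep 0.0997 ang 119.7
side 0.074 y mid [ 0.601   -0.15585] sep 0.0985 ang 75.6
side 0.074 w mid [ 0.6049 -0.1622] sep 0.0972 ang 119.3
side 0.072 rim 0.5965 -0.164 60.992393493652344 71.3226089477539
side 0.075 rim 0.5951 -0.1587 61.69164276123047 69.81234741210938
side 0.024 flange 0.4987 0.1413 75.01407623291016 82.27357482910156
side 0.027 flange 0.4975 0.1444 74.02362060546875 81.82263946533203
side 0.03 flange 0.4967 0.1471 73.8614501953125 81.5046615600586
side 0.06 handle 0.5014 0.1392 53.8157958984375 12.838013648986816 ang 37.146698
side 0.063 handle 0.5005 0.1423 53.51567077636719 12.733323097229004 ang 37.184708
side 0.066 handle 0.4995 0.1454 53.12495040893555 12.688265800476074 ang 37.333206[ WARN:0@0.605] global loadsave.cpp:1063 imwrite_ Unsupported depth image for selected encoder is fallbacked to CV_8U.
```

```bash
cat >> h.py <<'E'
from scipy.spatial.transform import Rotation as Ro
def pose():
    s=state(); q=s["tool_rot"]; R=Ro.from_quat([q[1],q[2],q[3],q[0]]).as_matrix()
    return np.array(s["tool_pos"]),R,np.degrees(np.arctan2(R[1,0],R[0,0])),s
def plan(pt,yaw,n,g):
    p,R,y,s=pose(); d=(np.array(pt)-p)/n; w=(yaw-y+180)%360-180
    print("now",p.round(4),"yaw",y.round(2),"tilt",np.degrees(np.arccos(-R[2,2])).round(2),"t",round(s["time"],2),"w",s["gripper_width"],s["grasp_force"],"F",s["contact_force"].round(2),"j",np.round(s["joint_pos"],2))
    print("step mm",np.linalg.norm(d)*1e3,"turn",w)
    for i in range(n):
        a=np.radians(y+w*i/n); x=np.array([np.cos(a),np.sin(a),0]); yy=np.array([np.sin(a),-np.cos(a),0])
        print([g,*np.round([d@x/.6,d@yy/.6,-d[2]/.6,-w/n/6],4).tolist()],end=",\n" if (i+1)%5 else "\n\n")
E
python3 -c "
from h import *
plan((.499,.1376,.17),217.5,15,100)"
```

```text
now [0.1953 0.5937 0.2563] yaw 161.79 tilt 0.01 t 0.5 w 1.0025828677166764 0.0 F [-0.4  -0.5  -0.04] j [ 1.13  0.05  1.61  0.    1.48 -0.12]
step mm 36.9785716799045 turn 55.70971591627389
[100, -0.0479, -0.0376, 0.0096, -0.619],
[100, -0.0454, -0.0406, 0.0096, -0.619],
[100, -0.0426, -0.0435, 0.0096, -0.619],
[100, -0.0397, -0.0461, 0.0096, -0.619],
[100, -0.0367, -0.0486, 0.0096, -0.619]

[100, -0.0334, -0.0509, 0.0096, -0.619],
[100, -0.0301, -0.0529, 0.0096, -0.619],
[100, -0.0266, -0.0548, 0.0096, -0.619],
[100, -0.023, -0.0564, 0.0096, -0.619],
[100, -0.0193, -0.0578, 0.0096, -0.619]

[100, -0.0155, -0.0589, 0.0096, -0.619],
[100, -0.0116, -0.0598, 0.0096, -0.619],
[100, -0.0077, -0.0604, 0.0096, -0.619],
[100, -0.0038, -0.0608, 0.0096, -0.619],
[100, 0.0001, -0.0609, 0.0096, -0.619]
```

Call:
move_arm([
  [[100,-0.048,-0.038,0.01,-0.62],[100,-0.045,-0.041,0.01,-0.62],[100,-0.043,-0.043,0.01,-0.62],[100,-0.04,-0.046,0.01,-0.62],[100,-0.037,-0.049,0.01,-0.62]],
])

```text
time: 0.92
tool_pos: [0.2975, 0.44, 0.2261]
tool_rot: [0.0, -0.005, 1.0, 0.0]
contact_force: [-0.1, -0.5, 0.7]
gripper_width: 1.002
grasp_force: 0.0
```

Convention confirmed.

Call:
move_arm([
  [[100,-0.033,-0.051,0.01,-0.62],[100,-0.03,-0.053,0.01,-0.62],[100,-0.027,-0.055,0.01,-0.62],[100,-0.023,-0.056,0.01,-0.62],[100,-0.019,-0.058,0.01,-0.62]],
])

```text
time: 1.33
tool_pos: [0.3988, 0.2877, 0.1964]
tool_rot: [0.0, -0.167, 0.986, 0.0]
contact_force: [0.6, 0.8, 0.4]
gripper_width: 1.0
grasp_force: 0.0
```

Call:
move_arm([
  [[100,-0.015,-0.059,0.01,-0.62],[100,-0.012,-0.06,0.01,-0.62],[100,-0.008,-0.06,0.01,-0.62],[100,-0.004,-0.061,0.01,-0.62],[100,0,-0.061,0.01,-0.62]],
])

```text
time: 1.75
tool_pos: [0.5007, 0.1356, 0.1664]
tool_rot: [0.0, -0.324, 0.946, -0.0]
contact_force: [-0.1, -0.4, -0.4]
gripper_width: 0.998
grasp_force: 0.0
```

```bash
python3 -c "
from h import *
plan((.499,.1376,.055),217.5,5,100)"
```

```text
now [0.5007 0.1356 0.1664] yaw -142.23 tilt 0.05 t 1.75 w 0.9982419478469869 0.0 F [-0.07 -0.37 -0.42] j [ 0.12 -0.13  1.95  0.    1.33 -2.11]
step mm 22.282687422090113 turn -0.2650556375186852
[100, 0.0, 0.0009, 0.0371, 0.0088],
[100, 0.0, 0.0009, 0.0371, 0.0088],
[100, 0.0001, 0.0009, 0.0371, 0.0088],
[100, 0.0001, 0.0009, 0.0371, 0.0088],
[100, 0.0001, 0.0009, 0.0371, 0.0088]
```

Call:
move_arm([
  [[100,0,0.004,0.037,0.04],[100,0,0,0.037,0],[100,0,0,0.037,0],[100,0,0,0.037,0],[100,0,0,0.037,0]],
])

```text
time: 2.17
tool_pos: [0.4986, 0.139, 0.0546]
tool_rot: [0.0, -0.32, 0.947, -0.0]
contact_force: [0.5, 0.6, -0.2]
gripper_width: 0.999
grasp_force: 0.0
```

Call:
move_arm([
  [[0,0,0,0,0],[0,0,0,0,0],[0,0,0,0,0],[0,0,0,0,0],[0,0,0,0,0]],
])

```text
time: 2.58
tool_pos: [0.4998, 0.1394, 0.0573]
tool_rot: [0.002, -0.32, 0.947, -0.0]
contact_force: [0.3, -0.0, 0.6]
gripper_width: 0.294
grasp_force: 0.0
```

Call:
move_arm([
  [[0,0,0,0,0],[0,0,0,0,0],[0,0,0,0,0],[0,0,0,0,0],[0,0,0,0,0]],
])

```text
time: 3.0
tool_pos: [0.4997, 0.1394, 0.057]
tool_rot: [0.001, -0.32, 0.947, -0.0]
contact_force: [0.3, -0.9, 7.5]
gripper_width: 0.151
grasp_force: 59.7
```

```bash
python3 -c "
from h import *
plan((.499,.1376,.055),217.5,1,0)
I=np.hstack([avg(n,2)[80:330,80:420] for n in('top','side')]); cv2.imwrite('pics/g.png',I[:,:,::-1])"
```

```text
now [0.4997 0.1394 0.057 ] yaw -142.65 tilt 0.16 t 3.0 w 0.15091624241900312 59.73213493824005 F [ 0.34 -0.86  7.46] j [ 0.13  0.01  2.01  0.    1.12 -2.09]
step mm 2.7740886951120483 turn 0.1488676947078602
[0, 0.0028, -0.0016, 0.0033, -0.0248],
```

View pics/g.png

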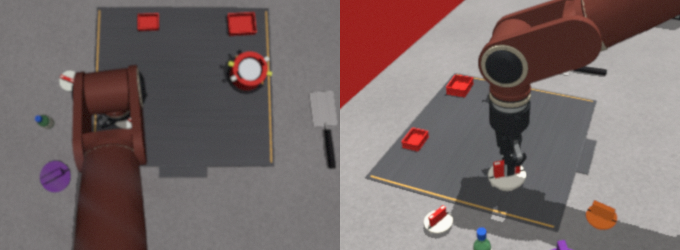

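The grip holds at 60 N on the handle, and the lid at about (505,175) in the side crop is still level. Lifting now.

Call:
move_arm([
  [[0,0,0,-0.02,0],[0,0,0,-0.05,0],[0,0,0,-0.05,0],[0,0,0,-0.05,0],[0,0,0,-0.04,0]],
])

```text
time: 3.62
tool_pos: [0.4985, 0.1393, 0.184]
tool_rot: [0.001, -0.32, 0.947, -0.0]
contact_force: [0.6, 0.6, -0.3]
gripper_width: 0.156
grasp_force: 58.7
```

```bash
python3 -c "
from h import *
plan((.6025,-.163,.18),120.9,20,0)"
```

```text
now [0.4985 0.1393 0.184 ] yaw -142.64 tilt 0.09 t 3.62 w 0.15594866734505655 58.706186413764954 F [ 0.61  0.57 -0.3 ] j [ 0.13 -0.15  1.93 -0.    1.36 -2.09]
step mm 15.984001890830886 turn -96.45801406226462
[0, 0.0084, -0.0253, 0.0003, 0.8038],
[0, 0.0062, -0.0259, 0.0003, 0.8038],
[0, 0.004, -0.0263, 0.0003, 0.8038],
[0, 0.0018, -0.0266, 0.0003, 0.8038],
[0, -0.0004, -0.0266, 0.0003, 0.8038]

[0, -0.0027, -0.0265, 0.0003, 0.8038],
[0, -0.0049, -0.0262, 0.0003, 0.8038],
[0, -0.0071, -0.0257, 0.0003, 0.8038],
[0, -0.0092, -0.025, 0.0003, 0.8038],
[0, -0.0113, -0.0241, 0.0003, 0.8038]

[0, -0.0133, -0.0231, 0.0003, 0.8038],
[0, -0.0152, -0.0219, 0.0003, 0.8038],
[0, -0.0169, -0.0206, 0.0003, 0.8038],
[0, -0.0186, -0.0191, 0.0003, 0.8038],
[0, -0.0202, -0.0174, 0.0003, 0.8038]

[0, -0.0215, -0.0157, 0.0003, 0.8038],
[0, -0.0228, -0.0138, 0.0003, 0.8038],
[0, -0.0239, -0.0118, 0.0003, 0.8038],
[0, -0.0248, -0.0098, 0.0003, 0.8038],
[0, -0.0255, -0.0077, 0.0003, 0.8038]
```

Call:
move_arm([
  [[0,0.0084,-0.0253,0,0.8],[0,0.0062,-0.026,0,0.8],[0,0.004,-0.0263,0,0.8],[0,0.0018,-0.0266,0,0.8],[0,0,-0.0266,0,0.8]],
])

```text
time: 4.03
tool_pos: [0.5241, 0.0629, 0.1816]
tool_rot: [-0.0, -0.114, 0.993, 0.0]
contact_force: [0.0, -0.4, -0.4]
gripper_width: 0.149
grasp_force: 58.7
```

Call:
move_arm([
  [[0,-0.0027,-0.0265,0,0.8],[0,-0.005,-0.0262,0,0.8],[0,-0.007,-0.0257,0,0.8],[0,-0.009,-0.025,0,0.8],[0,-0.0113,-0.0241,0,0.8]],
])

```text
time: 4.45
tool_pos: [0.5502, -0.0126, 0.1815]
tool_rot: [-0.0, 0.095, 0.995, 0.0]
contact_force: [0.2, 0.2, -1.2]
gripper_width: 0.158
grasp_force: 58.7
```

Call:
move_arm([
  [[0,-0.0133,-0.023,0,0.8],[0,-0.015,-0.022,0,0.8],[0,-0.017,-0.0206,0,0.8],[0,-0.0186,-0.019,0,0.8],[0,-0.02,-0.0174,0,0.8]],
])

```text
time: 4.87
tool_pos: [0.5764, -0.0879, 0.1814]
tool_rot: [-0.0, 0.3, 0.954, -0.0]
contact_force: [-0.0, -0.9, 0.0]
gripper_width: 0.153
grasp_force: 58.7
```

Call:
move_arm([
  [[0,-0.0215,-0.0157,0,0.8],[0,-0.0228,-0.0138,0,0.8],[0,-0.024,-0.012,0,0.8],[0,-0.0248,-0.01,0,0.8],[0,-0.0255,-0.0077,0,0.8]],
])

```text
time: 5.28
tool_pos: [0.6028, -0.1635, 0.1814]
tool_rot: [-0.0, 0.492, 0.871, -0.0]
contact_force: [-0.5, 0.2, 0.1]
gripper_width: 0.155
grasp_force: 58.7
```

```bash
python3 -c "
from h import *
plan((.6025,-.163,.18),120.9,1,0)
s=avg('side',4); t=avg('top',2); np.savez('im1.npz',side=s,top=t)
I=cv2.resize(s[60:220,170:330],None,fx=3.5,fy=3.5,interpolation=cv2.INTER_CUBIC); cv2.imwrite('pics/hov.png',I[:,:,::-1])"
```

```text
now [ 0.6028 -0.1635  0.1814] yaw 121.11 tilt 0.05 t 5.28 w 0.15482604529674213 58.70374381542206 F [-0.47  0.24  0.05] j [-0.38  0.11  1.68 -0.    1.35 -0.93]
step mm 1.5501904794388568 turn -0.2113700413771653
[0, 0.001, -0.0, 0.0024, 0.0352],
```

View pics/hov.png

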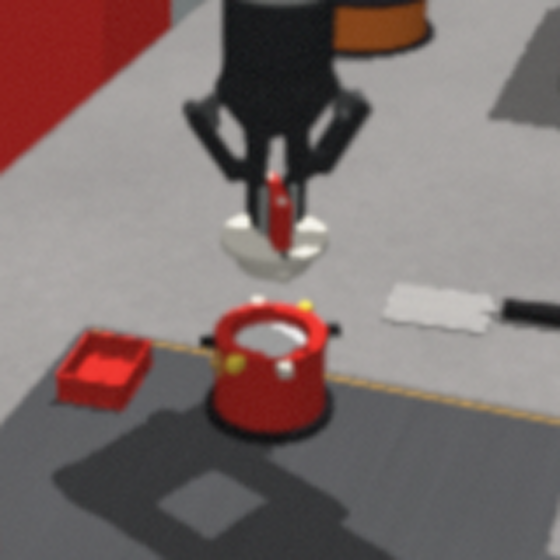

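```bash
cat > ov.py <<'E'
from h import *
def circ(c,r,z): t=np.linspace(0,2*np.pi,60); return np.c_[c[0]+r*np.cos(t),c[1]+r*np.sin(t),np.full(60,z)]
def overlay(img,n,c,o,yaw,canz,fn,u,v,f=5,w=110):
    # c: canister xy, o: lid origin xyz, yaw deg
    I=cv2.resize(img[v:v+w,u:u+w],None,fx=f,fy=f,interpolation=cv2.INTER_CUBIC)[:,:,::-1].copy()
    a=np.radians(yaw); ax=np.array([np.cos(a),np.sin(a)]); ay=np.array([-ax[1],ax[0]])
    hb=lambda z:np.array([[*(o[:2]+28*s*1e-3*ax+7*t*1e-3*ay),o[2]+z] for s,t in((1,1),(1,-1),(-1,-1),(-1,1),(1,1))])
    for X,col in((circ(c,.042,canz+.07),(255,0,0)),(circ(c,.03,canz+.07),(255,0,0)),(circ(o,.039,o[2]+.024),(0,160,0)),(circ(o,.039,o[2]+.018),(0,160,0)),(hb(.06),(255,255,0)),(hb(.024),(255,0,255))):
        cv2.polylines(I,[np.int32((w2px(n,X)-[u,v]+.5)*f*16)],False,col,1,16,4)
    cv2.imwrite(fn,I)
E
python3 - <<'E'
from ov import *
I=np.load("im1.npz")
overlay(I["side"],"side",(.6027,-.1632),np.array([.6028,-.1635,.1814-.054]),121.1,.001,"pics/ov1.png",195,85)
E
```

```text
(no output)
```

View pics/ov1.png

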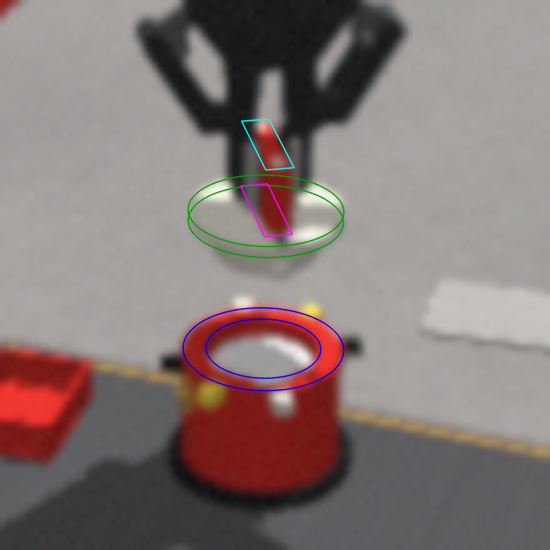

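The rim overlay fits, and the held flange matches its prediction within about 1 px. From the grasp height I expect flush at TCP z of about 0.109. Lowering in steps and watching the force.

Call:
move_arm([
  [[0,0,0,0.03,0],[0,0,0,0.03,0],[0,0,0,0.025,0],[0,0,0,0.003,0],[0,0,0,0,0]],
])

```text
time: 6.0
tool_pos: [0.602, -0.1618, 0.1272]
tool_rot: [-0.002, 0.489, 0.872, -0.0]
contact_force: [-0.0, -0.1, -0.7]
gripper_width: 0.155
grasp_force: 58.7
```

Call:
move_arm([
  [[0,0,0,0.003,0],[0,0,0,0.003,0],[0,0,0,0.003,0],[0,0,0,0.003,0],[0,0,0,0,0]],
])

```text
time: 6.42
tool_pos: [0.6032, -0.1628, 0.1215]
tool_rot: [0.0, 0.49, 0.872, 0.0]
contact_force: [0.2, 0.1, -1.1]
gripper_width: 0.153
grasp_force: 58.7
```

Call:
move_arm([
  [[0,0,0,0.003,0],[0,0,0,0.003,0],[0,0,0,0.003,0],[0,0,0,0.002,0],[0,0,0,0,0]],
])

```text
time: 6.83
tool_pos: [0.6033, -0.1628, 0.1148]
tool_rot: [0.0, 0.49, 0.872, 0.0]
contact_force: [-0.4, 1.6, 1.3]
gripper_width: 0.154
grasp_force: 59.0
```

```bash
python3 -c "
from h import *
plan((.6028,-.1635,.109),120.9,1,0)"
```

```text
now [ 0.6033 -0.1628  0.1148] yaw 121.35 tilt 0.03 t 6.83 w 0.15406743918295382 58.95991265773773 F [-0.43  1.55  1.26] j [-0.38  0.18  1.73  0.    1.24 -0.93]
step mm 5.875656818771562 turn -0.4485666126215335
[0, -0.0006, -0.0012, 0.0097, 0.0748],
```

Call:
move_arm([
  [[0,0,0,0.002,0],[0,0,0,0.002,0],[0,0,0,0.002,0],[0,0,0,0.002,0],[0,0,0,0,0]],
])

```text
time: 7.25
tool_pos: [0.6033, -0.1628, 0.11]
tool_rot: [0.0, 0.49, 0.872, 0.0]
contact_force: [0.8, 2.4, 3.4]
gripper_width: 0.156
grasp_force: 59.4
```

Call:
move_arm([
  [[0,0,0,0.002,0],[0,0,0,0.002,0],[0,0,0,0,0]],
])

```text
time: 7.5
tool_pos: [0.6033, -0.1628, 0.109]
tool_rot: [0.0, 0.49, 0.872, 0.0]
contact_force: [-3.6, 3.7, 11.3]
gripper_width: 0.158
grasp_force: 60.3
```

Call:
move_arm([
  [[0,0,0,0,0.7],[0,0,0,0,0.7],[0,0,0,0,0.7],[0,0,0,0,0.7],[0,0,0,0,0.7]],
])

```text
time: 7.92
tool_pos: [0.6047, -0.1627, 0.1091]
tool_rot: [0.002, 0.642, 0.767, 0.001]
contact_force: [2.9, 4.4, 6.5]
gripper_width: 0.151
grasp_force: 59.8
```

```bash
python3 -c "
from h import *
plan((.6033,-.1628,.109),75.9,5,0)"
```

```text
now [ 0.6047 -0.1627  0.1091] yaw 100.19 tilt 0.24 t 7.92 w 0.1512977453212679 59.82464253902435 F [2.9  4.36 6.52] j [-0.38  0.18  1.73  0.    1.23 -0.56]
step mm 0.2802526746338692 turn -24.289203959551287
[0, 0.0001, -0.0005, 0.0, 0.8096],
[0, 0.0, -0.0005, 0.0, 0.8096],
[0, -0.0, -0.0005, 0.0, 0.8096],
[0, -0.0001, -0.0005, 0.0, 0.8096],
[0, -0.0001, -0.0005, 0.0, 0.8096]
```

Call:
move_arm([
  [[0,0,0,0,0.8],[0,0,0,0,0.8],[0,0,0,0,0.8],[0,0,0,0,0.8],[0,0,0,0,0.8]],
])

```text
time: 8.33
tool_pos: [0.6053, -0.1628, 0.1092]
tool_rot: [0.002, 0.787, 0.617, 0.002]
contact_force: [5.4, 3.8, 4.4]
gripper_width: 0.148
grasp_force: 59.6
```

Call:
move_arm([
  [[0,0,0,0,0],[0,0,0,0,0]],
])

```text
time: 8.5
tool_pos: [0.605, -0.1627, 0.1092]
tool_rot: [0.002, 0.786, 0.618, 0.002]
contact_force: [3.3, 4.1, 6.4]
gripper_width: 0.16
grasp_force: 59.7
```

Run:
```python
from ov import *
p,R,y,s=pose()
plan(p,75.9,1,0)
I=avg("side",4); o=p-[0,0,.055]
overlay(I,"side",(.6033,-.1628),o,y,.002,"pics/ov2.png",205,95,f=6,w=95)
```

```text
now [ 0.605  -0.1627  0.1092] yaw 76.35 tilt 0.29 t 8.5 w 0.15994304879890353 59.729154109954834 F [3.29 4.12 6.44] j [-0.38  0.18  1.73  0.    1.23 -0.14]
step mm 0.0 turn -0.44822948136362584
[0, 0.0, 0.0, -0.0, 0.0747],
```

View pics/ov2.png

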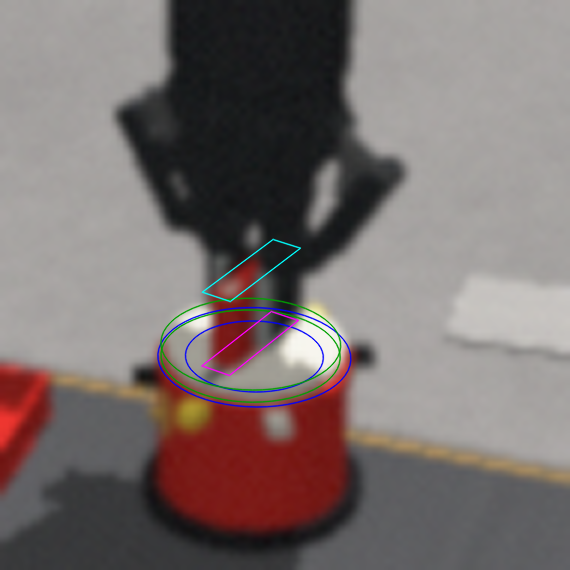

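Run:
```python
from ov import *
I=avg("side",8); p,R,y,s=pose(); np.save("s3.npy",I)
u,v,w,f=225,120,50,11
A=cv2.resize(I[v:v+w,u:u+w],None,fx=f,fy=f,interpolation=cv2.INTER_CUBIC)[:,:,::-1].copy()
o=p-[0,0,.055]
for yaw,col in((76,(255,255,0)),(90,(0,255,0))):
    a=np.radians(yaw); ax=np.array([np.cos(a),np.sin(a)]); ay=np.array([-ax[1],ax[0]])
    X=np.array([[*(o[:2]+s_*.028*ax+t*.007*ay),o[2]+.06] for s_,t in((1,1),(1,-1),(-1,-1),(-1,1))])
    for q in (w2px("side",X)-[u,v]+.5)*f: cv2.circle(A,tuple(int(x) for x in q),4,col,-1)
cv2.imwrite("pics/z3.png",A)
```

```text
(no output)
```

View pics/z3.png

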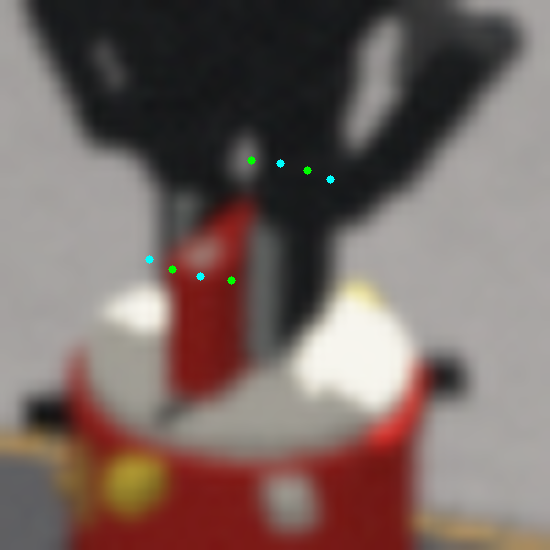

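Run:
```python
from ov import *
p,R,y,s=pose(); u,v,f=225,120,11
print(p,y)
for c in((.605,-.1627),(.603,-.163)):
  for yaw in(70,76,82,88,94):
    a=np.radians(yaw); ax=np.array([np.cos(a),np.sin(a)])
    X=[[*(np.array(c)+r*ax),.109-.055+.024] for r in(.028,.039)]
    # also canister tab tops and centre of rim for image bias check
    print(c,yaw,((w2px("side",X)-[u,v]+.5)*f).round().tolist())
c=np.array((.603,-.163))
for ang in(75.9,120.9,-59.1+0,30.9):
    a=np.radians(ang); print("tab",ang,((w2px("side",[[*(c+.0475*np.array([np.cos(a),np.sin(a)])),.071]])-[u,v]+.5)*f).round().tolist())
print("rim ext",[((w2px("side",circ(c,.042,.072))-[u,v]+.5)*f)[:,0].min(),((w2px("side",circ(c,.042,.072))-[u,v]+.5)*f)[:,0].max(),((w2px("side",circ(c,.042,.072))-[u,v]+.5)*f)[:,1].max()])
```

```text
[ 0.60499489 -0.16269919  0.10919158] 76.35406708423028
(0.605, -0.1627) 70 [[164.0, 400.0], [133.0, 419.0]]
(0.605, -0.1627) 76 [[174.0, 404.0], [148.0, 425.0]]
(0.605, -0.1627) 82 [[185.0, 408.0], [163.0, 429.0]]
(0.605, -0.1627) 88 [[196.0, 410.0], [179.0, 433.0]]
(0.605, -0.1627) 94 [[208.0, 413.0], [196.0, 436.0]]
(0.603, -0.163) 70 [[172.0, 401.0], [142.0, 420.0]]
(0.603, -0.163) 76 [[182.0, 405.0], [156.0, 426.0]]
(0.603, -0.163) 82 [[193.0, 408.0], [172.0, 430.0]]
(0.603, -0.163) 88 [[205.0, 411.0], [188.0, 434.0]]
(0.603, -0.163) 94 [[217.0, 413.0], [205.0, 437.0]]
tab 75.9 [[135.0, 467.0]]
tab 120.9 [[291.0, 485.0]]
tab -59.1 [[206.0, 282.0]]
tab 30.9 [[50.0, 399.0]]
rim ext [np.float64(70.18068771386817), np.float64(423.79954563026604), np.float64(470.0947357786872)]
```

The black mark on the flange, at (160,418)–(190,400) in the crop, matches a lid yaw of about 75°, in line with the yellow tabs at 75.9°. I'll press a little harder so it stays flush, then check that it has settled.

Call:
move_arm([
  [[0,0,0,0.002,0.05],[0,0,0,0.002,0],[0,0,0,0,0],[0,0,0,0,0],[0,0,0,0,0]],
])

```text
time: 9.52
tool_pos: [0.6052, -0.1627, 0.109]
tool_rot: [0.002, 0.788, 0.616, 0.002]
contact_force: [-0.3, 7.2, 16.7]
gripper_width: 0.157
grasp_force: 61.1
```

Call:
move_arm([
  [[0,0,0,0,0],[0,0,0,0,0],[0,0,0,0,0]],
])

```text
time: 9.77
tool_pos: [0.6052, -0.1627, 0.109]
tool_rot: [0.002, 0.788, 0.616, 0.002]
contact_force: [-0.9, 6.5, 16.0]
gripper_width: 0.154
grasp_force: 61.1
```

The lid is seated: z is 0.109, the same as at first flush contact, with about 16 N of press, and everything is at rest.

```bash
python3 -c "
from plant import job
print(job.job_done())"
```

```text
the job is handed in; nothing more can be done
None
```

I handed the job in with the lid flush in the canister, its handle within about 2 degrees of the yellow half-way marks, and the gripper still holding it down with about 16 N; the turn stopped well short of the latch, and no verdict was returned.

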